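Sweep a row of capacitor cans up to the tester's stop bar

TASK

Pick up the straightedge by its red grip, gather the four silver capacitor cans against its front face and push them as one group up to the tester until all four stand upright and touch the brass stop bar. Do not touch the cans with the gripper, tip them over or disturb the other things on the bench. Then stand the straightedge back on its black mat, centred and in line with the mat, and let go.

Things in the scene. Friction and masses are not known exactly. Their poses are not given: they have to be found in the camera images.
- straightedge: Aluminium straightedge, 350 g. Sole 240 mm long (own y), 60 deep (x), 6 thick; at its front (+x) an upright pushing face 240 long, 20 high, its flat front 30 mm ahead of the origin. Red grip rib over the origin: 20 mm thick (x), 60 long (y), 6 to 60 mm above the underside. Origin: centre of the underside, z up. At first it stands on the mat, front roughly to the robot's left (+y)
- mat: Fixed black rubber mat at the right where the straightedge parks, 280 mm long (own y), 90 mm deep (x), 3 mm thick. Origin: centre of the underside. At the start the straightedge stands in its middle with the same axes, within 7 mm and 0.05 rad
- dock: Fixed dark tester at the left with a brass stop bar along its front, 300 mm long (own y), 40 high. Origin: on the bench, in the plane of the bar's flat front face, in its middle; own +x points into the tester, away from the cans, roughly to the robot's left. The tester behind is 48 mm high (buttons 62). Nothing stands between cans and bar
- can0: One of four alike capacitor cans, silver with a blue band: loose upright cylinder, 46 mm in diameter, 65 tall, about 130 g. Origin: centre of the underside. They start as a ragged row roughly parallel to the stop bar, 0.13 to 0.35 m from it, about 54 mm apart, at most 230 mm wide overall along the bar, inside a flat yellow tape outline (no obstacle)
- can1: One of four alike capacitor cans, silver with a blue band: loose upright cylinder, 46 mm in diameter, 65 tall, about 130 g. Origin: centre of the underside. They start as a ragged row roughly parallel to the stop bar, 0.13 to 0.35 m from it, about 54 mm apart, at most 230 mm wide overall along the bar, inside a flat yellow tape outline (no obstacle)
- can2: One of four alike capacitor cans, silver with a blue band: loose upright cylinder, 46 mm in diameter, 65 tall, about 130 g. Origin: centre of the underside. They start as a ragged row roughly parallel to the stop bar, 0.13 to 0.35 m from it, about 54 mm apart, at most 230 mm wide overall along the bar, inside a flat yellow tape outline (no obstacle)
- can3: One of four alike capacitor cans, silver with a blue band: loose upright cylinder, 46 mm in diameter, 65 tall, about 130 g. Origin: centre of the underside. They start as a ragged row roughly parallel to the stop bar, 0.13 to 0.35 m from it, about 54 mm apart, at most 230 mm wide overall along the bar, inside a flat yellow tape outline (no obstacle)
- tube_a: Bystander: glass valve, standing at the far side of the sweep, 125 mm tall, 60 mm wide; loose, origin at its underside or middle
- tube_b: Bystander: glass valve, standing at the far side of the sweep, 125 mm tall, 60 mm wide; loose, origin at its underside or middle
- transformer: Bystander: black transformer block, 90 x 90 mm, 105 mm tall, standing left of the dock; loose, origin at its underside or middle
- driver: Bystander: screwdriver, 180 mm, lying close to the robot; loose, origin at its underside or middle
- spanner: Bystander: spanner, 160 mm, lying close to the robot; loose, origin at its underside or middle
- knob_bin: Bystander: blue bin, open, 120 x 160 x 50 mm, standing left of the dock; loose, origin at its underside or middle
- jar: Bystander: amber jar, 64 mm wide, 85 mm tall, standing at the far side right of the valves; loose, origin at its underside or middle

How it is judged:
By the outcome, as a careful person would: the job done as asked, in the order asked, and still so for the second after the job is handed in, with the robot touching nothing.
It also fails if it takes over 61 s, if anything falls off the work surface, if the arm or the gripper's body presses on something with over 40 N, if the wrist force passes 120 N, or if a joint passes its speed limit or range.

ROBOT

A 6-joint arm with a two-finger parallel gripper is mounted at the origin on the work surface. World frame = base frame: x ahead of the robot, y to its left, z up, the work surface at z = 0. Lengths are in m, angles in degrees, forces in N, time in s.
With the tool pointing down it reaches from about 0.3 to 0.75 m from the base axis. Payload 8.5 kg.
Tool frame: the origin (TCP) lies between the finger pads; the fingertips stand 25 mm ahead of it and the grasp point (between the pads) lies 6 mm ahead of it; x points along the fingers, y is the direction in which the jaws open and shut, and the axes are right-handed (so a half turn about x gives the same grasp; the last joint's range is limited). The gripper opens to 85 mm and grips with 20 to 120 N. Pads are 22 mm wide; open, the fingers measure 114 mm over their backs; the gripper's body (76 mm by 85 mm) begins 54 mm behind the grasp point. The pads swing forward as they close: fully open they stand 13 mm farther back than shut.
Start: joints at [-78.455, 21.807, 74.336, -0, 83.858, -12.336], TCP at [0.223, -0.503, 0.256] pointing down, gripper open.
Joint ranges: [-178.18, 178.18], [-50.72, 133.34], [12.68, 142.11], [-81.47, 261.47], [9.98, 163.14], [-165.26, 165.26]. Speed limits (degrees/s): [136.94, 136.94, 180, 180, 180, 180].

INTERFACE

Orientations are given as a 3x3 rotation matrix whose columns are the frame's x, y, z axes.
In Python, from rig import sensors, get_image, workorder gives the robot as it stands.
- The arm moves only by the tool arm_command, never from a script. Its argument "plan" is a list that holds one entry, the list of rows, each a list of 6 numbers: the shift along the tool's x, y, z in units of 25 mm (1.0 is 25 mm), then the turn, a rotation vector about the tool's x, y, z in units of 6 degrees (1.0 is 6 degrees). In form: [[[dx, dy, dz, ax, ay, az], ...]]. A call has 1 to 10 rows; each row is the pose to reach, as a shift and turn from the pose commanded when the call began, along the tool's axes at that moment; what a row does not reach only later rows make up. A row lasts 1/10 s, in which the tool goes at most 50 mm and 8.59 degrees, less where a joint would pass 70% of its speed; a pose out of reach is approached as far as the arm can. A call with a gripper value outside its range is refused whole. "jaw" is the closure, from 0 (fully open) to 1 (shut), set as the call begins (left out, the last holds). The fingers move at their own pace and stop on an object; "newtons" is the grip in N (left out, the last holds). Time passes only in rows, so rows that repeat a pose let the fingers close. It gives the time, the measured TCP pose, the force and the opening at its end, in the units of the state.
- sensors.observe(): the state, without advancing time (a new reading comes with each control period).
- get_image(name): name is "scene" or "top" or "wrist"; returns a dict with "img" (480x640x3 uint8, red, green, blue), "fx", "fy", "cx", "cy" (pixels), "T" (4x4, takes a point from camera to world coordinates). Camera axes: x right, y up, looking along -z (the intrinsics and any distortion apply to the point x, -y, -z); pixel columns grow to the right and rows downward; lengths in m; the calibration is good to about 2 mm. A picture is of the moment at which its call begins. There is no depth.
- workorder.close_job(): hands the job in, once; it reports no verdict.
The state is a dict: "time_s": time; "q": joint angles; "qvel": joint speeds; "joint_efforts": joint torques, N m; "position": TCP position; "tool_rot": TCP orientation; "ft_force": force on the tool from outside, world axes, zero at the start; "wrist_torque": the same for the moment, N m; "grip_width": finger opening in m.
Only numpy, scipy, OpenCV 4.12 (cv2) and the standard library are available. Lean on these libraries where they do the work, as an engineer would, in place of code of your own. Each camera call takes 0.05 s, during which the arm holds its last target. There are 200 camera calls.

## Working session

There is one attempt and no reset: what is moved stays moved. The work goes in short steps, Python scripts to look and compute and a tool call to move; the robot and the scene stay as the last step left them, time stands still between calls to the robot, and variables do not carry over. Pictures are saved under pics/ and viewed, about 8 in all and at most 12, crops included, and the job is handed in when it is done.

Besides the shell and the picture viewer there is one more tool, called after "Emit:" by a JSON object that holds its "fn" and its "kwargs". arm_command: Moves the arm, as the interface text tells. Its arguments: {"type":"object","properties":{"plan":{"type":"array","items":{"type":"array","items":{"type":"array","items":{"type":"number"}}}},"jaw":{"type":"number"},"newtons":{"type":"number"}},"required":["plan"]}

```bash
mkdir -p pics; ls; python3 - <<'E'
from rig import sensors,get_image
import cv2,numpy as np
s=sensors.observe();print(s)
for n in("top","scene"):
    d=get_image(n);cv2.imwrite(f"pics/{n}0.png",d["img"][:,:,::-1]);print(n,{k:(np.round(v,4).tolist() if k=="T" else v) for k,v in d.items() if k!="img"})
E
```

```text
pics
{'time_s': 0.0, 'q': array([-7.84539717e+01,  2.18437571e+01,  7.43831118e+01,  3.77096462e-03,
        8.38575941e+01, -1.23358714e+01]), 'qvel': array([ 0.14326595,  0.0469741 , -0.03440942, -0.02015966, -0.00182594,
       -0.06625443]), 'joint_efforts': array([ 2.59318818e-03, -4.48451293e+01, -2.31277585e+01, -5.16437709e-06,
        4.79926777e-03, -9.24139187e-06]), 'position': array([ 0.22263212, -0.50266906,  0.25569548]), 'tool_rot': array([[-2.30946489e-04,  4.04846096e-01, -9.14384812e-01],
       [ 1.45742491e-03, -9.14383729e-01, -4.04845985e-01],
       [-9.99998911e-01, -1.42614496e-03, -3.78859072e-04]]), 'ft_force': array([0.85016167, 0.77313292, 0.84667464]), 'wrist_torque': array([-0.0284323 , -0.0193621 ,  0.02606603]), 'grip_width': 0.08538946241641604}
top {'fx': 509.5537434203326, 'fy': 509.5537434203326, 'cx': 315.98442928337073, 'cy': 242.68585332302575, 'T': [[0.0115, 0.988, -0.1542, 0.3562], [-0.9999, 0.013, 0.0082, 0.0902], [0.0101, 0.1541, 0.988, 1.2461], [0.0, 0.0, 0.0, 1.0]]}
scene {'fx': 487.3619547401818, 'fy': 487.3619547401818, 'cx': 324.08953044444354, 'cy': 244.4407077612666, 'T': [[-0.4661, -0.6299, 0.6213, 1.1933], [0.8847, -0.3254, 0.3339, 0.4532], [-0.0081, 0.7053, 0.7089, 0.7922], [0.0, 0.0, 0.0, 1.0]]}
```

View pics/top0.png

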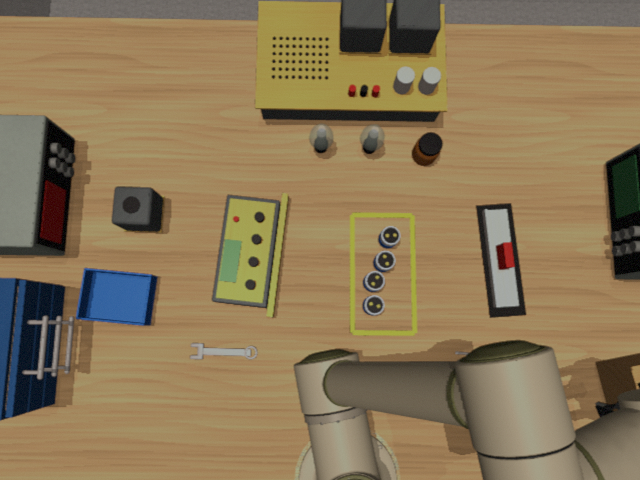

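View pics/scene0.png

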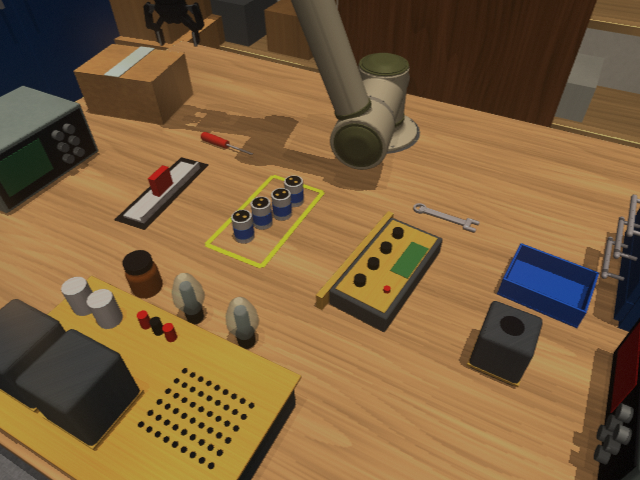

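```bash
cat > h.py <<'E'
import numpy as np,cv2
from rig import sensors,get_image
def cast(d,uv,z):
    uv=np.atleast_2d(uv).astype(float)
    r=np.c_[(uv[:,0]-d["cx"])/d["fx"],-(uv[:,1]-d["cy"])/d["fy"],-np.ones(len(uv))]@d["T"][:3,:3].T
    o=d["T"][:3,3]; return o+r*((z-o[2])/r[:,2])[:,None]
def proj(d,p):
    p=(np.atleast_2d(p)-d["T"][:3,3])@d["T"][:3,:3]
    return np.c_[d["cx"]-d["fx"]*p[:,0]/p[:,2], d["cy"]+d["fy"]*p[:,1]/p[:,2]]
def blobs(m,a):
    return [c for c in cv2.findContours(m.astype(np.uint8)*255,cv2.RETR_EXTERNAL,cv2.CHAIN_APPROX_NONE)[0] if cv2.contourArea(c)>a]
E
python3 - <<'E'
from h import *
d=get_image("top");im=d["img"];hsv=cv2.cvtColor(im,cv2.COLOR_RGB2HSV);H,S,V=cv2.split(hsv)
roi=np.zeros(H.shape,bool);roi[190:330,460:545]=1
def rect(m,z,a=50):
    for c in blobs(m,a):
        p=cast(d,c[:,0,:],z)[:,:2]
        (cx,cy),(w,h),an=cv2.minAreaRect((p*1000).astype(np.float32));print(z,round(cx),round(cy),round(w),round(h),round(an,1),len(c))
print("mat");rect(roi&(V<60),.003)
print("edge");rect(roi&(S<60)&(V>110),.006);rect(roi&(S<60)&(V>110),.02)
print("grip");rect(roi&(S>150)&((H<8)|(H>172))&(V>60),.06,20);
print("bar");r2=np.zeros(H.shape,bool);r2[185:325,262:295]=1
m=r2&(H>20)&(H<32)&(S>140);rect(m,.04);rect(m,0)
g=cv2.resize(im[185:335,200:540],None,fx=2.35,fy=2.35,interpolation=cv2.INTER_CUBIC)
cv2.imwrite("pics/c1.png",g[:,:,::-1])
for u,v in [(285,220),(275,280),(500,260),(480,230),(495,290),(506,255),(390,237),(330,260)]:print(u,v,hsv[v,u])
print(cast(d,[[390,237],[385,261],[375,281],[373,305]],.065).round(3))
print(cast(d,[[321,150],[371,150],[428,160]],0.0).round(3))
E
```

```text
mat
0.003 516 -375 276 86 4.9 287
edge
0.006 521 -376 243 57 4.3 264
0.02 519 -371 240 56 4.3 264
grip
0.06 518 -366 60 37 4.4 75
bar
285 220 [ 21 154  91]
275 280 [ 30 119 167]
500 260 [  1 233  69]
480 230 [12 33 39]
495 290 [ 80   5 168]
506 255 [  1 197 162]
390 237 [174  34  38]
330 260 [ 16 113 163]
[[ 0.556 -0.094  0.065]
 [ 0.499 -0.081  0.065]
 [ 0.452 -0.058  0.065]
 [ 0.397 -0.053  0.065]]
[[ 0.79   0.07   0.   ]
 [ 0.792 -0.058  0.   ]
 [ 0.767 -0.203  0.   ]]
```

View pics/c1.png

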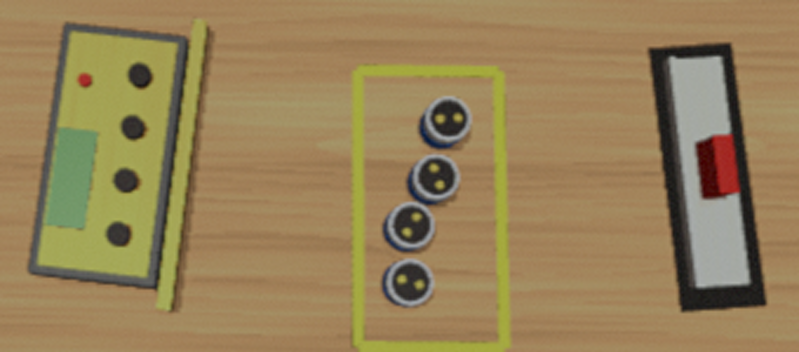

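```bash
python3 - <<'E'
from h import *
d=get_image("top");im=d["img"];hsv=cv2.cvtColor(im,cv2.COLOR_RGB2HSV)
for v in (215,255,290): print(v,[(u,*hsv[v,u].tolist()) for u in range(270,294)])
for z in(.04,0):
    p=cast(d,[[288.1,194.4],[273.4,316.9]],z)[:,:2];print(z,p.round(4),np.degrees(np.arctan2(*(p[0]-p[1])[::-1])))
# bar direction & tape
for z in [.06]: print(cast(d,[[506.5,256]],z))
print("cans dark");H,S,V=cv2.split(hsv)
for c in blobs((V<75)&(np.indices(V.shape)[1]>350)&(np.indices(V.shape)[1]<412)&(np.indices(V.shape)[0]>220)&(np.indices(V.shape)[0]<325),20):
    (u,v),r=cv2.minEnclosingCircle(c);print(u,v,r,cast(d,[[u,v]],.065).round(4))
# red grip top face bright
m=(V>120)&(S>150)&((H<8)|(H>172));m[:190]=0;m[330:]=0;m[:,:460]=0;m[:,545:]=0
for c in blobs(m,20):
    p=cast(d,c[:,0,:],.06)[:,:2];r=cv2.minAreaRect((p*1000).astype(np.float32));print("griptop",r)
E
```

```text
215 [(270, 28, 130, 165), (271, 28, 128, 164), (272, 28, 131, 165), (273, 28, 130, 145), (274, 27, 76, 107), (275, 18, 15, 86), (276, 60, 3, 79), (277, 150, 4, 60), (278, 28, 83, 55), (279, 28, 128, 135), (280, 29, 129, 164), (281, 28, 129, 164), (282, 29, 128, 164), (283, 29, 127, 165), (284, 29, 128, 163), (285, 28, 135, 132), (286, 18, 138, 96), (287, 16, 124, 115), (288, 17, 123, 126), (289, 17, 113, 149), (290, 18, 110, 163), (291, 17, 107, 165), (292, 18, 106, 164), (293, 18, 106, 163)]
255 [(270, 40, 9, 84), (271, 30, 3, 80), (272, 0, 0, 54), (273, 22, 87, 56), (274, 28, 134, 133), (275, 28, 127, 165), (276, 28, 127, 165), (277, 29, 126, 166), (278, 29, 127, 165), (279, 30, 121, 165), (280, 30, 124, 132), (281, 19, 136, 92), (282, 15, 121, 110), (283, 15, 117, 120), (284, 16, 121, 141), (285, 16, 117, 159), (286, 16, 118, 158), (287, 16, 117, 159), (288, 16, 113, 160), (289, 16, 115, 160), (290, 16, 116, 158), (291, 16, 118, 158), (292, 16, 115, 160), (293, 16, 118, 158)]
290 [(270, 31, 123, 155), (271, 31, 123, 170), (272, 31, 122, 167), (273, 31, 126, 168), (274, 30, 119, 16
[... 278 characters left out ...]
288, 16, 118, 156), (289, 16, 118, 156), (290, 16, 116, 156), (291, 17, 116, 156), (292, 16, 118, 158), (293, 16, 117, 157)]
0.04 [[0.6623 0.1493]
 [0.3673 0.1779]] -5.520002151086182
0 [[0.6725 0.1513]
 [0.3677 0.1808]] -5.520002151086185
[[ 0.51547229 -0.36872179  0.06      ]]
cans dark
374.3333435058594 304.6666564941406 7.45365571975708 [[ 0.3977 -0.0557  0.065 ]]
374.8333435058594 280.1666564941406 7.397540092468262 [[ 0.4543 -0.0573  0.065 ]]
385.3999938964844 259.6000061035156 7.424387454986572 [[ 0.5027 -0.0823  0.065 ]]
390.5 235.0 7.159010887145996 [[ 0.5612 -0.0949  0.065 ]]
griptop ((519.8262939453125, -373.4300537109375), (57.3287467956543, 20.099267959594727), 4.51186466217041)
```

```bash
cat >> h.py <<'E'
def go(p,yaw):
    """shift+turn units to TCP p with tool pointing down, tool-y heading yaw (deg from world x)"""
    s=sensors.observe();R=s["tool_rot"];a=np.radians(yaw);x=np.array([0,0,-1.]);y=np.array([np.cos(a),np.sin(a),0])
    G=np.c_[x,y,np.cross(x,y)]
    rv=np.degrees(cv2.Rodrigues(R.T@G)[0].ravel())/6
    print("go",(R.T@(np.array(p)-s["position"])/.025).round(3),rv.round(3),"t",s["time_s"],"pos",s["position"].round(4),"F",s["ft_force"].round(1),"w",round(s["grip_width"],4))
E
python3 - <<'E'
from h import *
d=get_image("top")
p=cast(d,[[285.6,215],[280.6,255],[275.9,290]],.04);print(p.round(4))
f=np.polyfit(p[:,0],p[:,1],1);print(np.degrees(np.arctan(f[0])),np.polyval(f,.515))
go([.520,-.3735,.16],-85.6)
E
```

```text
[[0.6111 0.1544 0.04  ]
 [0.5136 0.1643 0.04  ]
 [0.4302 0.1735 0.04  ]]
-6.029575326133173 0.16438770783493312
go [  3.843   0.088 -12.97 ] [ 3.247 -0.     0.006] t 0.25 pos [ 0.2226 -0.5028  0.256 ] F [-0.2  0.1 -0.5] w 0.0854
```

Emit:
{"fn": "arm_command", "kwargs": {"plan": [[[0.4,0,-1.4,0.4,0,0],[0.8,0,-2.8,0.8,0,0],[1.2,0,-4.2,1.2,0,0],[1.6,0,-5.6,1.6,0,0],[2.0,0,-7.0,2.0,0,0],[2.5,0,-8.6,2.4,0,0],[3.0,0,-10.2,2.8,0,0],[3.4,0.1,-11.6,3.1,0,0],[3.84,0.09,-12.97,3.25,0,0],[3.84,0.09,-12.97,3.25,0,0]]], "jaw": 0, "newtons": 80}}

```text
time_s: 1.25
position: [0.5226, -0.3711, 0.1581]
tool_rot: [[-0.001, 0.08, -0.997], [0.003, -0.997, -0.08], [-1.0, -0.003, 0.001]]
ft_force: [0.1, -1.0, 0.3]
grip_width: 0.0851
```

```bash
python3 - <<'E'
from h import *
d=get_image("wrist");im=d["img"];hsv=cv2.cvtColor(im,cv2.COLOR_RGB2HSV);H,S,V=cv2.split(hsv)
cv2.imwrite("pics/w1.png",im[:,:,::-1])
m=(S>150)&((H<8)|(H>172))&(V>60)
for c in blobs(m,200):
    p=cast(d,c[:,0,:],.063)[:,:2];print("grip",cv2.minAreaRect((p*1000).astype(np.float32)),cv2.boundingRect(c))
print(d["T"].round(3))
go([.520,-.3735,.055],-85.6)
E
```

```text
grip ((526.7591552734375, -374.1399841308594), (67.76242065429688, 18.117109298706055), 4.111020565032959) (311, 202, 29, 99)
[[ 0.08   0.946  0.316  0.604]
 [-0.997  0.076  0.023 -0.365]
 [-0.002 -0.316  0.949  0.275]
 [ 0.     0.     0.     1.   ]]
go [4.163 0.05  0.046] [0.024 0.011 0.015] t 1.3 pos [ 0.5212 -0.3723  0.1591] F [-0.9 -0.4 -0.1] w 0.0851
```

View pics/w1.png

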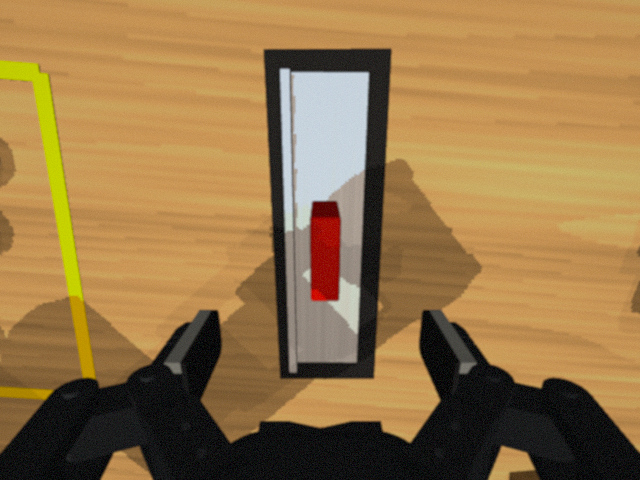

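Emit:
{"fn": "arm_command", "kwargs": {"plan": [[[0.8,0,0,0,0,0],[1.7,0.05,0.05,0,0,0],[2.6,0.05,0.05,0,0,0],[3.4,0.05,0.05,0,0,0],[3.9,0.05,0.05,0,0,0],[4.16,0.05,0.05,0,0,0],[4.16,0.05,0.05,0,0,0]]]}}

```text
time_s: 2.0
position: [0.5186, -0.3753, 0.0561]
tool_rot: [[-0.0, 0.076, -0.997], [0.0, -0.997, -0.076], [-1.0, -0.0, 0.0]]
ft_force: [-0.5, -0.4, 0.8]
grip_width: 0.0849
```

```bash
python3 - <<'E'
from h import *
s=sensors.observe();print(s["position"],s["ft_force"])
d={"img":cv2.imread("pics/w1.png")[:,:,::-1]};e=get_image("top")
w=get_image("wrist")
# camera pose of w1: same tool mount; use stored rounded T replaced via current mount and w1 tool pose
def tf(R,p): T=np.eye(4);T[:3,:3]=R;T[:3,3]=p;return T
M=np.linalg.inv(tf(s["tool_rot"],s["position"]))@w["T"]
a=np.radians(-85.45);x=np.array([0,0,-1.]);y=np.array([np.cos(a),np.sin(a),0])
w["T"]=tf(np.c_[x,y,np.cross(x,y)],[.5212,-.3723,.1591])@M;print(w["T"].round(3))
def show(n,uv,z):
    p=cast(w,uv,z)[:,:2];print(n,(p*1000).round(1).tolist(),"c",(p.mean(0)*1000).round(1),"ang",[round(float(np.degrees(np.arctan2(*(p[i]-p[j])[::-1]))),2) for i,j in((0,1),(3,2))])
show("mat",[[264.5,49.5],[281.5,378],[374,377.5],[391.5,48.5]],.003)
p=cast(w,[[370,72],[357.5,362.5]],.009);q=cast(w,[[280.5,69],[289,373]],.023)
print("sole back",p.round(4),"face top",q.round(4),"mean",(p[:,:2].mean(0)+q[:,:2].mean(0))/2,np.degrees(np.arctan2(*(p[0]-p[1])[1::-1])),np.degrees(np.arctan2(*(q[0]-q[1])[1::-1])))
im=d["img"].astype(int).sum(2)
cols=lambda v:[(u,int(im[v,u])) for u in list(range(262,298,1))+list(range(352,395,1))]
for v in (120,340):
    g=np.diff(im[v]);k=[(int(u),int(g[u])) for u in np.where(abs(g)>40)[0] if 255<u<400];print(v,k)
for u in (285,330,350):
    g=np.diff(im[:,u]);print(u,[(int(v),int(g[v])) for v in np.where(abs(g)>40)[0] if 40<v<390])
E
```

```text
[ 0.51855397 -0.37528487  0.05613134] [-0.48579026 -0.42527969  0.83804961]
[[ 0.079  0.946  0.313  0.603]
 [-0.997  0.075  0.026 -0.366]
 [ 0.002 -0.315  0.949  0.277]
 [ 0.     0.     0.     1.   ]]
mat [[651.7, -323.7], [374.3, -348.0], [381.8, -435.8], [659.4, -412.3]] c [ 516.8 -380. ] ang [5.01, 4.84]
sole back [[ 0.6425 -0.3985  0.009 ]
 [ 0.402  -0.4171  0.009 ]] face top [[ 0.6375 -0.3376  0.023 ]
 [ 0.3968 -0.3556  0.023 ]] mean [ 0.51970209 -0.37720595] 4.429049039700077 4.276339756818175
120 [(265, -74), (266, -117), (267, -98), (268, -42), (279, 153), (280, 183), (281, 145), (282, 62), (289, -114), (290, -146), (291, 55), (292, 91), (293, 76), (294, 65), (364, -43), (365, -123), (366, -189), (367, -143), (368, -54), (386, 79), (387, 145), (388, 71)]
340 [(277, -77), (278, -70), (279, -42), (283, -49), (286, 109), (287, 117), (288, 93), (294, -51), (356, -86), (357, -141), (358, -96), (374, 80), (375, 65), (376, 51), (385, 52), (386, 65)]
285 [(47, -52), (48, -137), (49, -86), (66, 85), (67, 182), (68, 157), (69, 101), (232, -66), (318, 43), (319, -50), (323, -60), (324, 50), (328, -52), (341, -43), (342, 45), (358, -47), (359, 58), (376, 44), (377, 86), (378, 71)]
330 [(47, -76), (48, -125), (49, -118), (69, 57), (70, 126), (71, 201), (72, 134), (194, -46), (195, -60), (199, -62), (200, -139), (201, -141), (239, 47), (240, -43), (245, -58), (298, 75), (299, 111), (300, 145), (301, 75), (305, -43), (361, -123), (362, -135), (363, -91), (370, -78), (371, 45), (376, 61), (377, 154), (378, 108), (379, 63)]
350 [(47, -66), (48, -130), (49, -115), (61, -49), (70, 152), (71, 190), (72, 132), (73, 49), (177, -42), (178, -74), (283, 55), (284, 68), (327, -67), (360, -46), (361, -76), (362, -141), (363, -110), (376, 75), (377, 108), (378, 117), (379, 70)]
```

Emit:
{"fn": "arm_command", "kwargs": {"plan": [[[0,0,0,0,0,0],[0,0,0,0,0,0],[0,0,0,0,0,0],[0,0,0,0,0,0],[0,0,0,0,0,0],[0,0,0,0,0,0],[0,0,0,0,0,0],[0,0,0,0,0,0]]], "jaw": 1, "newtons": 80}}

```text
time_s: 2.9
position: [0.5189, -0.375, 0.0566]
tool_rot: [[0.0, 0.076, -0.997], [-0.0, -0.997, -0.076], [-1.0, 0.0, -0.0]]
ft_force: [-1.6, 1.5, 3.5]
grip_width: 0.0188
```

```bash
python3 - <<'E'
from h import *
s=sensors.observe();print(s["tool_rot"].round(4).tolist())
n=np.array([np.sin(np.radians(6)),np.cos(np.radians(6))]);b=np.array([.515,.1644]);t=np.array([n[1],-n[0]])
C=np.array([[.3977,-.0557],[.4543,-.0573],[.5027,-.0823],[.5612,-.0949]])
print("cans n,t",np.c_[(C-b)@n,(C-b)@t].round(3))
ts=((C-b)@t);tm=(ts.min()+ts.max())/2
for k in(-.36,-.31,-.076): print(k,b+n*k+t*tm)
go([.5186,-.3753,.085],-85.6)
E
```

```text
[[0.0001, 0.0765, -0.9971], [-0.0001, -0.9971, -0.0765], [-1.0, 0.0002, -0.0001]]
cans n,t [[-0.231 -0.094]
 [-0.227 -0.037]
 [-0.247  0.014]
 [-0.253  0.073]]
-0.36 [ 0.4671264  -0.19255126]
-0.31 [ 0.47235282 -0.14282517]
-0.076 [0.49681248 0.08989296]
go [-1.137  0.011  0.015] [-0.002 -0.001 -0.001] t 2.9 pos [ 0.5189 -0.375   0.0566] F [-1.6  1.5  3.5] w 0.0188
```

Emit:
{"fn": "arm_command", "kwargs": {"plan": [[[-0.3,0,0,0,0,0],[-0.7,0,0,0,0,0],[-1.0,0,0,0,0,0],[-1.15,0,0,0,0,0],[-1.15,0,0,0,0,0],[-1.15,0,0,0,0,0]]]}}

```text
time_s: 3.5
position: [0.5188, -0.3749, 0.0849]
tool_rot: [[-0.0, 0.076, -0.997], [0.0, -0.997, -0.076], [-1.0, -0.0, 0.0]]
ft_force: [-0.3, 0.8, -3.7]
grip_width: 0.0187
```

```bash
python3 - <<'E'
from h import *
go([.467,-.192,.085],-96)
E
```

```text
go [-2.000e-03 -7.454e+00  1.508e+00] [1.73  0.002 0.002] t 3.5 pos [ 0.5188 -0.3749  0.0849] F [-0.3  0.8 -3.7] w 0.0187
```

Emit:
{"fn": "arm_command", "kwargs": {"plan": [[[0,-0.5,0.1,0.1,0,0],[0,-1.4,0.3,0.3,0,0],[0,-2.4,0.5,0.55,0,0],[0,-3.4,0.7,0.8,0,0],[0,-4.5,0.9,1.05,0,0],[0,-5.5,1.1,1.3,0,0],[0,-6.4,1.3,1.5,0,0],[0,-7.1,1.45,1.65,0,0],[0,-7.45,1.5,1.73,0,0],[0,-7.45,1.5,1.73,0,0]]]}}

```text
time_s: 4.5
position: [0.4672, -0.1915, 0.0851]
tool_rot: [[-0.0, -0.104, -0.995], [0.0, -0.995, 0.104], [-1.0, -0.0, 0.0]]
ft_force: [0.7, -0.0, -3.3]
grip_width: 0.0187
```

```bash
python3 - <<'E'
from h import *
d=get_image("wrist");cv2.imwrite("pics/w2.png",d["img"][:,:,::-1])
go([.467,-.192,.055],-96)
E
```

```text
go [ 1.205 -0.015  0.025] [ 0.007 -0.003 -0.004] t 4.55 pos [ 0.4676 -0.1924  0.0851] F [ 0.1 -0.2 -3.8] w 0.0186
```

View pics/w2.png

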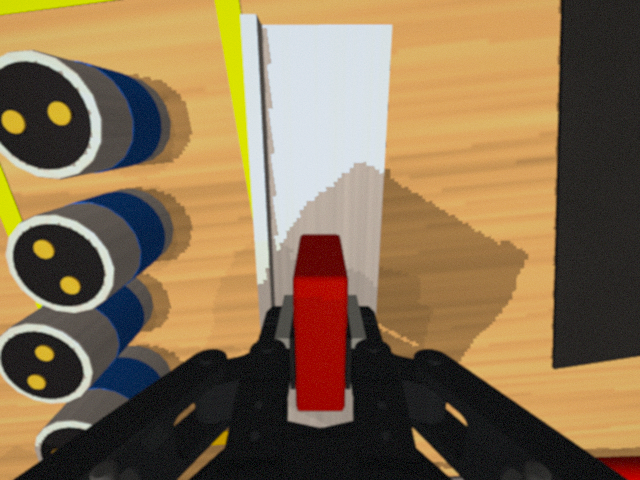

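```bash
python3 - <<'E'
from h import *
d=get_image("wrist");s=sensors.observe();R=s["tool_rot"];p=s["position"]
o=R.T@(d["T"][:3,3]-p);print("cam in tool",o.round(3))
for uv in [(205,350),(225,352),(262,345),(265,312),(245,400),(120,420),(320,236),(295,300)]:
    r=np.array([(uv[0]-d["cx"])/d["fx"],-(uv[1]-d["cy"])/d["fy"],-1]);r=R.T@d["T"][:3,:3]@r
    for z0 in(-.013,0.):
        q=o+r*(z0*np.sign(o[2])*-1-o[2])/r[2] if 0 else o+r*((abs(z0)*np.sign(o[2]))-o[2])/r[2]
        print(uv,z0,"tool x(down),y",q.round(3)," height over underside",round(.046+.006-q[0],3))
E
```

```text
cam in tool [-0.117 -0.    -0.081]
(205, 350) -0.013 tool x(down),y [-0.021 -0.037 -0.013]  height over underside 0.073
(205, 350) 0.0 tool x(down),y [-0.003 -0.044  0.   ]  height over underside 0.055
(225, 352) -0.013 tool x(down),y [-0.022 -0.031 -0.013]  height over underside 0.074
(225, 352) 0.0 tool x(down),y [-0.004 -0.036  0.   ]  height over underside 0.056
(262, 345) -0.013 tool x(down),y [-0.018 -0.019 -0.013]  height over underside 0.07
(262, 345) 0.0 tool x(down),y [ 0.    -0.023  0.   ]  height over underside 0.052
(265, 312) -0.013 tool x(down),y [ 0.003 -0.022 -0.013]  height over underside 0.049
(265, 312) 0.0 tool x(down),y [ 0.026 -0.026  0.   ]  height over underside 0.026
(245, 400) -0.013 tool x(down),y [-0.043 -0.02  -0.013]  height over underside 0.095
(245, 400) 0.0 tool x(down),y [-0.029 -0.024  0.   ]  height over underside 0.081
(120, 420) -0.013 tool x(down),y [-0.049 -0.049 -0.013]  height over underside 0.101
(120, 420) 0.0 tool x(down),y [-0.037 -0.059 -0.   ]  height over underside 0.089
(320, 236) -0.013 tool x(down),y [ 0.104 -0.    -0.013]  height over underside -0.052
(320, 236) 0.0 tool x(down),y [ 0.146 -0.     0.   ]  height over underside -0.094
(295, 300) -0.013 tool x(down),y [ 0.013 -0.011 -0.013]  height over underside 0.039
(295, 300) 0.0 tool x(down),y [ 0.038 -0.013  0.   ]  height over underside 0.014
```

Emit:
{"fn": "arm_command", "kwargs": {"plan": [[[0.4,0,0,0,0,0],[0.8,0,0,0,0,0],[1.1,0,0,0,0,0],[1.25,0,0,0,0,0],[1.25,0,0,0,0,0],[1.25,0,0,0,0,0]]]}}

```text
time_s: 5.2
position: [0.4673, -0.1923, 0.0536]
tool_rot: [[-0.0, -0.105, -0.995], [0.0, -0.995, 0.105], [-1.0, -0.0, 0.0]]
ft_force: [-0.9, -0.9, -3.9]
grip_width: 0.0191
```

Emit:
{"fn": "arm_command", "kwargs": {"plan": [[[0,0,0,0,0,0],[0,0,0,0,0,0],[0,0,0,0,0,0],[0,0,0,0,0,0],[-0.25,0,0,0,0,0],[-0.5,0,0,0,0,0],[-0.5,0,0,0,0,0],[-0.5,0,0,0,0,0]]], "jaw": 0.6}}

```text
time_s: 6.0
position: [0.4674, -0.1922, 0.0666]
tool_rot: [[0.001, -0.104, -0.995], [-0.0, -0.995, 0.104], [-1.0, 0.0, -0.001]]
ft_force: [-1.3, 0.7, 0.0]
grip_width: 0.0341
```

Emit:
{"fn": "arm_command", "kwargs": {"plan": [[[0,0,0,0,0,0],[0,0,0,0,0,0],[0,0,0,0,0,0],[0,0,0,0,0,0],[0,0,0,0,0,0],[0,0,0,0,0,0]]], "jaw": 1, "newtons": 90}}

```text
time_s: 6.6
position: [0.4672, -0.1922, 0.0666]
tool_rot: [[-0.0, -0.104, -0.995], [-0.0, -0.995, 0.104], [-1.0, 0.0, 0.0]]
ft_force: [-1.0, -0.5, 5.5]
grip_width: 0.0182
```

```bash
python3 - <<'E'
from h import *
d=get_image("wrist");cv2.imwrite("pics/w3.png",d["img"][:,:,::-1])
s=sensors.observe();p=s["position"]
go([p[0],p[1],p[2]+.001],-96)
E
```

```text
go [-0.04  0.    0.  ] [ 0.001  0.    -0.001] t 6.65 pos [ 0.4672 -0.1922  0.0666] F [-1.9  0.5  5.3] w 0.0177
```

View pics/w3.png

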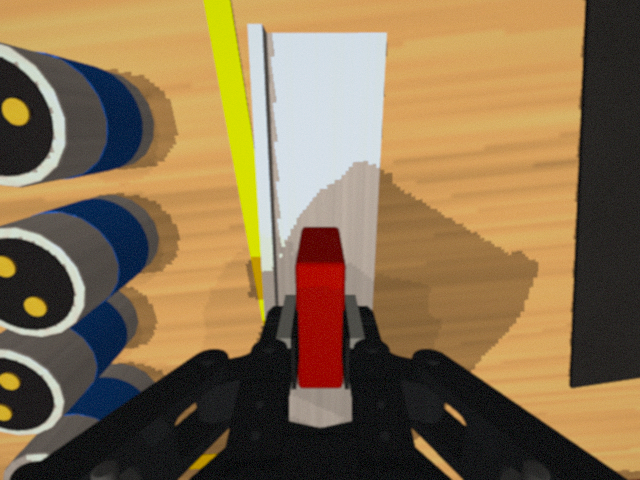

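Emit:
{"fn": "arm_command", "kwargs": {"plan": [[[-0.07,0,0,0,0,0],[-0.07,-0.1,0,0,0,0],[-0.07,-0.35,0,0,0,0],[-0.07,-0.65,0,0,0,0],[-0.07,-0.95,0,0,0,0],[-0.07,-1.2,0,0,0,0],[-0.07,-1.4,0,0,0,0],[-0.07,-1.6,0,0,0,0],[-0.07,-1.75,0,0,0,0],[-0.07,-1.85,0,0,0,0]]]}}

```text
time_s: 7.65
position: [0.4722, -0.1459, 0.0681]
tool_rot: [[0.0, -0.104, -0.995], [-0.0, -0.995, 0.104], [-1.0, 0.0, -0.0]]
ft_force: [-0.4, -0.5, -3.5]
grip_width: 0.0178
```

Emit:
{"fn": "arm_command", "kwargs": {"plan": [[[0,-0.1,0,0,0,0],[0,-0.25,0,0,0,0],[0,-0.4,0,0,0,0],[0,-0.6,0,0,0,0],[0,-0.8,0,0,0,0],[0,-1.0,0,0,0,0],[0,-1.2,0,0,0,0],[0,-1.4,0,0,0,0],[0,-1.55,0,0,0,0],[0,-1.65,0,0,0,0]]]}}

```text
time_s: 8.65
position: [0.4765, -0.1049, 0.0681]
tool_rot: [[0.0, -0.104, -0.995], [-0.0, -0.995, 0.104], [-1.0, 0.0, -0.0]]
ft_force: [0.3, -3.6, -3.1]
grip_width: 0.0183
```

```bash
python3 - <<'E'
from h import *
d=get_image("top");cv2.imwrite("pics/t2.png",cv2.resize(d["img"][180:340,220:540],None,fx=2.4,fy=2.4)[:,:,::-1])
d=get_image("scene");cv2.imwrite("pics/s2.png",d["img"][:,:,::-1])
n=np.array([np.sin(np.radians(6)),np.cos(np.radians(6))]);b=np.array([.515,.1644])
s=sensors.observe();print("n",(s["position"][:2]-b)@n);go([*s["position"][:2],.068],-96)
E
```

```text
n -0.27168438575866843
go [ 0.003  0.    -0.   ] [0.002 0.    0.004] t 8.75 pos [ 0.4764 -0.1047  0.0681] F [-0.2  0.  -3.2] w 0.0179
```

View pics/s2.png

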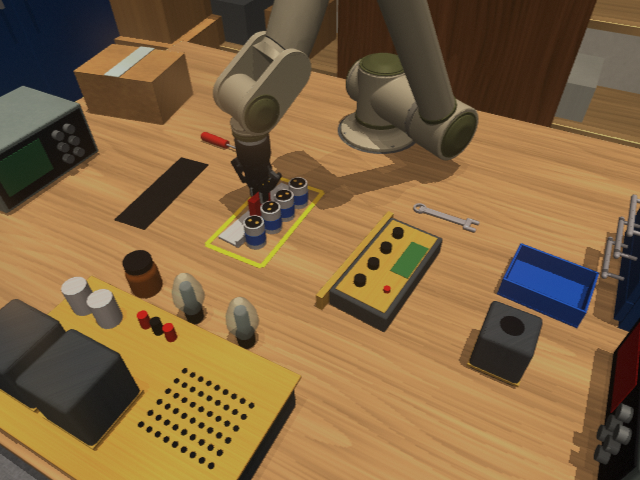

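Emit:
{"fn": "arm_command", "kwargs": {"plan": [[[0,-0.1,0,0,0,0],[0,-0.3,0,0,0,0],[0,-0.5,0,0,0,0],[0,-0.75,0,0,0,0],[0,-1.0,0,0,0,0],[0,-1.25,0,0,0,0],[0,-1.5,0,0,0,0],[0,-1.7,0,0,0,0],[0,-1.9,0,0,0,0],[0,-2.0,0,0,0,0]]]}}

```text
time_s: 9.75
position: [0.4817, -0.055, 0.0681]
tool_rot: [[-0.0, -0.104, -0.995], [-0.0, -0.995, 0.104], [-1.0, 0.0, 0.0]]
ft_force: [0.2, -4.1, -1.9]
grip_width: 0.018
```

Emit:
{"fn": "arm_command", "kwargs": {"plan": [[[0,-0.1,0,0,0,0],[0,-0.3,0,0,0,0],[0,-0.5,0,0,0,0],[0,-0.75,0,0,0,0],[0,-1.0,0,0,0,0],[0,-1.25,0,0,0,0],[0,-1.5,0,0,0,0],[0,-1.7,0,0,0,0],[0,-1.9,0,0,0,0],[0,-2.0,0,0,0,0]]]}}

```text
time_s: 10.75
position: [0.4869, -0.0052, 0.0681]
tool_rot: [[-0.0, -0.104, -0.995], [0.0, -0.995, 0.104], [-1.0, -0.0, 0.0]]
ft_force: [0.5, -4.7, -0.1]
grip_width: 0.0179
```

Emit:
{"fn": "arm_command", "kwargs": {"plan": [[[0,-0.1,0,0,0,0],[0,-0.3,0,0,0,0],[0,-0.5,0,0,0,0],[0,-0.75,0,0,0,0],[0,-1.0,0,0,0,0],[0,-1.25,0,0,0,0],[0,-1.5,0,0,0,0],[0,-1.7,0,0,0,0],[0,-1.9,0,0,0,0],[0,-2.0,0,0,0,0]]]}}

```text
time_s: 11.75
position: [0.4921, 0.0445, 0.0681]
tool_rot: [[-0.0, -0.104, -0.995], [-0.0, -0.995, 0.104], [-1.0, 0.0, 0.0]]
ft_force: [-1.5, -5.2, -0.7]
grip_width: 0.0183
```

```bash
python3 - <<'E'
from h import *
d=get_image("scene");cv2.imwrite("pics/s3.png",cv2.resize(d["img"][140:330,180:460],None,fx=2.8,fy=2.8,interpolation=cv2.INTER_CUBIC)[:,:,::-1])
n=np.array([np.sin(np.radians(6)),np.cos(np.radians(6))]);b=np.array([.515,.1644])
s=sensors.observe();print("n",(s["position"][:2]-b)@n);go([*s["position"][:2],.068],-96)
E
```

```text
n -0.12140380551272328
go [ 0.002  0.    -0.   ] [0.003 0.001 0.003] t 11.8 pos [0.4921 0.0447 0.0681] F [ 0.6 -2.5 -1.2] w 0.018
```

View pics/s3.png

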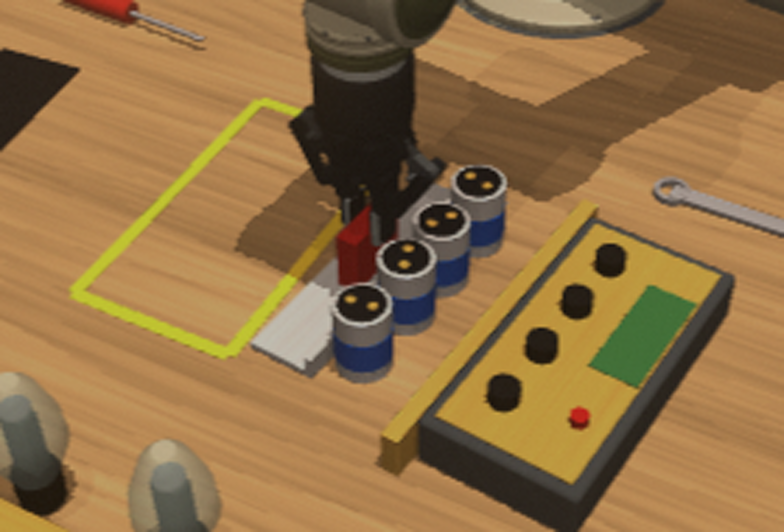

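Emit:
{"fn": "arm_command", "kwargs": {"plan": [[[0,-0.1,0,0,0,0],[0,-0.25,0,0,0,0],[0,-0.4,0,0,0,0],[0,-0.6,0,0,0,0],[0,-0.8,0,0,0,0],[0,-1.0,0,0,0,0],[0,-1.15,0,0,0,0],[0,-1.3,0,0,0,0],[0,-1.4,0,0,0,0],[0,-1.45,0,0,0,0]]]}}

```text
time_s: 12.8
position: [0.4958, 0.0803, 0.068]
tool_rot: [[-0.0, -0.104, -0.995], [0.0, -0.995, 0.104], [-1.0, 0.0, 0.0]]
ft_force: [-0.4, -4.8, -1.9]
grip_width: 0.0177
```

Emit:
{"fn": "arm_command", "kwargs": {"plan": [[[0,-0.03,0,0,0,0],[0,-0.06,0,0,0,0],[0,-0.09,0,0,0,0],[0,-0.12,0,0,0,0],[0,-0.15,0,0,0,0],[0,-0.17,0,0,0,0],[0,-0.2,0,0,0,0],[0,-0.22,0,0,0,0]]]}}

```text
time_s: 13.6
position: [0.4965, 0.0856, 0.068]
tool_rot: [[-0.0, -0.105, -0.995], [0.0, -0.995, 0.105], [-1.0, -0.0, 0.0]]
ft_force: [-0.6, -4.8, -0.8]
grip_width: 0.0178
```

```bash
cat > look.py <<'E'
from h import *
import sys
d=get_image("scene");cv2.imwrite(f"pics/{sys.argv[1]}.png",cv2.resize(d["img"][170:320,280:450],None,fx=4,fy=4,interpolation=cv2.INTER_CUBIC)[:,:,::-1])
n=np.array([np.sin(np.radians(6)),np.cos(np.radians(6))]);b=np.array([.515,.1644])
s=sensors.observe();print("n",(s["position"][:2]-b)@n);go([*s["position"][:2],.068],-96)
E
python3 look.py s4
```

```text
n -0.08022156462380475
go [ 0.001  0.    -0.   ] [0.    0.    0.001] t 13.65 pos [0.4965 0.0857 0.068 ] F [-0.2 -2.8 -2.3] w 0.0179
```

View pics/s4.png

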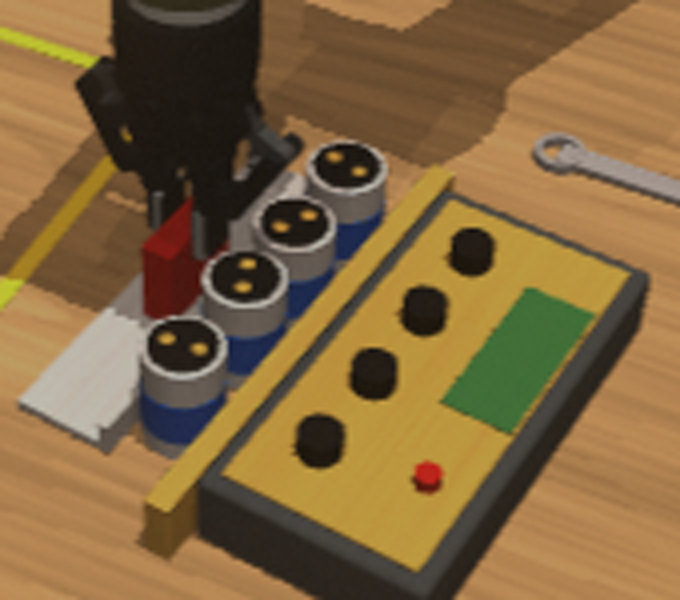

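Emit:
{"fn": "arm_command", "kwargs": {"plan": [[[0,-0.02,0,0,0,0],[0,-0.04,0,0,0,0],[0,-0.06,0,0,0,0],[0,-0.08,0,0,0,0],[0,-0.1,0,0,0,0],[0,-0.12,0,0,0,0]]]}}

```text
time_s: 14.25
position: [0.4968, 0.0886, 0.068]
tool_rot: [[-0.0, -0.105, -0.995], [0.0, -0.995, 0.105], [-1.0, -0.0, 0.0]]
ft_force: [-0.7, -2.9, -3.1]
grip_width: 0.0178
```

Emit:
{"fn": "arm_command", "kwargs": {"plan": [[[0,-0.02,0,0,0,0],[0,-0.04,0,0,0,0],[0,-0.06,0,0,0,0]]]}}

```text
time_s: 14.55
position: [0.4969, 0.0901, 0.0681]
tool_rot: [[-0.0, -0.104, -0.995], [0.0, -0.995, 0.104], [-1.0, -0.0, 0.0]]
ft_force: [-0.0, -3.6, -4.0]
grip_width: 0.0181
```

Emit:
{"fn": "arm_command", "kwargs": {"plan": [[[0,-0.02,0,0,0,0],[0,-0.04,0,0,0,0],[0,-0.06,0,0,0,0]]]}}

```text
time_s: 14.85
position: [0.497, 0.0906, 0.0682]
tool_rot: [[-0.0, -0.104, -0.995], [-0.002, -0.995, 0.104], [-1.0, 0.002, 0.0]]
ft_force: [-2.1, -11.8, -1.1]
grip_width: 0.0181
```

Emit:
{"fn": "arm_command", "kwargs": {"plan": [[[0,-0.02,0,0,0,0],[0,-0.04,0,0,0,0]]]}}

```text
time_s: 15.05
position: [0.4971, 0.0908, 0.0683]
tool_rot: [[-0.001, -0.103, -0.995], [-0.004, -0.995, 0.103], [-1.0, 0.004, 0.0]]
ft_force: [-3.1, -18.2, 1.6]
grip_width: 0.0177
```

Emit:
{"fn": "arm_command", "kwargs": {"plan": [[[0,-0.02,0,0,0,0],[0,-0.04,0,0,0,0]]]}}

```text
time_s: 15.25
position: [0.4971, 0.091, 0.0684]
tool_rot: [[-0.001, -0.103, -0.995], [-0.005, -0.995, 0.103], [-1.0, 0.005, 0.001]]
ft_force: [-3.6, -23.0, 3.3]
grip_width: 0.0182
```

```bash
python3 -c "
from h import *
s=sensors.observe();print(s['wrist_torque'],s['ft_force'],np.degrees(np.arctan2(s['tool_rot'][1,1],s['tool_rot'][0,1])))"; python3 look.py s5
```

```text
[-4.56479918  0.77860759 -0.01441458] [ -3.62846613 -22.96833178   3.32961446] -95.91967043536542
n -0.0749110313298696
go [ 0.015 -0.    -0.   ] [ 0.013  0.005 -0.052] t 15.3 pos [0.4971 0.091  0.0684] F [ -4.3 -22.7   3.7] w 0.0174
```

View pics/s5.png

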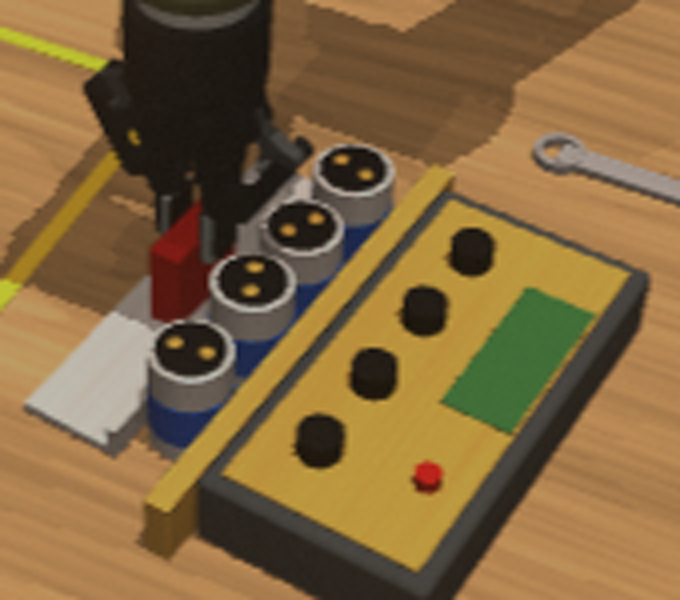

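Emit:
{"fn": "arm_command", "kwargs": {"plan": [[[0,0.03,0,0,0,0],[0,0.08,0,0,0,0],[0,0.15,0,0,0,0],[0,0.3,0,0,0,0],[0,0.6,0,0,0,0],[0,1.0,0,0,0,0],[0,1.5,0,0,0,0],[-0.2,2.1,0,0,0,0],[-0.6,2.6,0,0,0,0],[-0.8,2.8,0,0,0,0]]]}}

```text
time_s: 16.3
position: [0.4902, 0.0223, 0.0891]
tool_rot: [[0.001, -0.106, -0.994], [-0.0, -0.994, 0.106], [-1.0, 0.0, -0.001]]
ft_force: [0.3, 0.4, -3.4]
grip_width: 0.0178
```

```bash
python3 look.py s6; python3 - <<'E'
from h import *
d=get_image("top")
cv2.imwrite("pics/t6.png",cv2.resize(d["img"][180:330,230:370],None,fx=4,fy=4,interpolation=cv2.INTER_CUBIC)[:,:,::-1])
go([.516,-.375,.098],-85.0)
E
```

```text
n -0.14390127466353897
go [ 0.864 -0.     0.002] [-0.014 -0.023 -0.004] t 16.35 pos [0.4906 0.0223 0.0896] F [ 0.2 -0.4 -3. ] w 0.018
go [-0.352 15.723 -2.705] [-1.847 -0.019 -0.003] t 16.4 pos [0.4904 0.023  0.089 ] F [-1.   1.  -3.4] w 0.0177
```

View pics/t6.png

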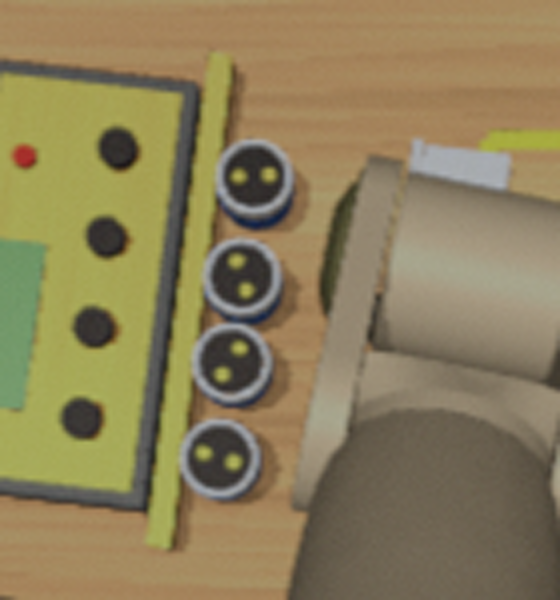

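```bash
cat > gap.py <<'E'
from h import *
d=get_image("top");im=d["img"];V=im.max(2);I=np.indices(V.shape)
P=[]
for c in blobs((V<75)&(I[1]>276)&(I[1]<305)&(I[0]>210)&(I[0]<305),20):
    (u,v),r=cv2.minEnclosingCircle(c);P.append(cast(d,[[u,v]],.065)[0,:2])
P=np.array(P);f=np.polyfit(P[:,0],P[:,1],1)
b=np.array([.515,.1644])
for a in (5.5,6,6.5):
    n=np.array([np.sin(np.radians(a)),np.cos(np.radians(a))]);print(a,-((P-b)@n*1000).round(1))
print(P.round(4).tolist(),"row angle",np.degrees(np.arctan(f[0])),"resid mm",(1000*(P[:,1]-np.polyval(f,P[:,0]))).round(1))
E
python3 gap.py
```

```text
5.5 [20.6 21.  22.2 27.9 22.3]
6 [21.4 21.4 22.  27.4 21.7]
6.5 [22.3 21.7 21.9 26.9 21.1]
[[0.4197, 0.1529], [0.4754, 0.1471], [0.526, 0.1411], [0.5677, 0.1313], [0.5856, 0.1352]] row angle -7.052799722691724 resid mm [-0.4  0.7  1.  -3.7  2.4]
```

Emit:
{"fn": "arm_command", "kwargs": {"plan": [[[-0.1,0.3,-0.05,0,0,0],[-0.2,1.0,-0.15,-0.1,0,0],[-0.3,2.0,-0.3,-0.2,0,0],[-0.35,3.0,-0.5,-0.35,0,0],[-0.35,4.0,-0.7,-0.5,0,0],[-0.35,5.0,-0.9,-0.6,0,0],[-0.35,6.0,-1.0,-0.7,0,0],[-0.35,7.0,-1.2,-0.8,0,0],[-0.35,7.8,-1.35,-0.9,0,0],[-0.35,8.2,-1.4,-0.95,0,0]]]}}

```text
time_s: 17.45
position: [0.5035, -0.1852, 0.0966]
tool_rot: [[0.0, -0.006, -1.0], [-0.0, -1.0, 0.006], [-1.0, 0.0, -0.0]]
ft_force: [-0.1, 0.5, -3.7]
grip_width: 0.0178
```

```bash
python3 -c "
from h import *
go([.516,-.365,.098],-85.0)"
```

```text
go [-0.053  7.19  -0.541] [-0.888 -0.001 -0.002] t 17.45 pos [ 0.5035 -0.1852  0.0966] F [-0.1  0.5 -3.7] w 0.0178
```

Emit:
{"fn": "arm_command", "kwargs": {"plan": [[[0,0.3,0,0,0,0],[0,1.0,-0.1,-0.1,0,0],[0,1.9,-0.15,-0.2,0,0],[0,2.9,-0.2,-0.35,0,0],[0,3.9,-0.3,-0.5,0,0],[0,4.9,-0.4,-0.6,0,0],[0,5.8,-0.45,-0.7,0,0],[0,6.6,-0.5,-0.8,0,0],[0,7.1,-0.54,-0.89,0,0],[0,7.19,-0.54,-0.89,0,0]]]}}

```text
time_s: 18.45
position: [0.516, -0.364, 0.0965]
tool_rot: [[-0.0, 0.087, -0.996], [0.0, -0.996, -0.087], [-1.0, -0.0, 0.0]]
ft_force: [0.9, -0.3, -3.0]
grip_width: 0.0181
```

Emit:
{"fn": "arm_command", "kwargs": {"plan": [[[0.3,0.1,0,0,0,0],[0.6,0.2,0,0,0,0],[0.7,0.45,0,0,0,0],[0.7,0.45,0,0,0,0],[0.7,0.45,0,0,0,0]]]}}

```text
time_s: 18.95
position: [0.517, -0.3746, 0.0793]
tool_rot: [[-0.0, 0.088, -0.996], [0.0, -0.996, -0.088], [-1.0, -0.0, 0.0]]
ft_force: [0.2, 0.9, -3.8]
grip_width: 0.0184
```

```bash
cat > park.py <<'E'
from h import *
import sys
gz=float(sys.argv[1])  # underside height of the straightedge
d=get_image("wrist");im=d["img"];im2=im.astype(int).sum(2)
cv2.imwrite(sys.argv[2],im[:,:,::-1])
hsv=cv2.cvtColor(im,cv2.COLOR_RGB2HSV);print(d["T"][:3,3].round(4))
for v in (60,90,130,170,200):
    g=np.diff(im2[v]);k=[(int(u),int(g[u])) for u in np.where(abs(g)>70)[0] if 200<u<440];print(v,k)
for u in (300,340,360):
    g=np.diff(im2[:,u]);print(u,[(int(v),int(g[v])) for v in np.where(abs(g)>70)[0] if v<200])
go([.516,-.377,.0706],-85)
E
python3 park.py 0.01 pics/w7.png
```

```text
[ 0.5981 -0.3678  0.196 ]
60 [(234, -74), (235, -134), (236, -103), (247, 156), (248, 181), (249, 138), (262, -104), (263, -156), (264, -139), (266, 91), (267, 124), (384, -127), (385, -209), (386, -152), (413, 120), (414, 102)]
90 [(237, -118), (238, -128), (249, 168), (250, 208), (251, 116), (264, -141), (265, -182), (267, 71), (268, 122), (269, 95), (382, -101), (383, -174), (384, -167), (385, -82), (410, 101), (411, 144), (412, 85)]
130 [(239, -96), (240, -149), (251, 129), (252, 195), (253, 146), (265, -89), (266, -173), (267, -128), (269, 92), (270, 110), (271, 82), (380, -105), (381, -196), (382, -170), (407, 119), (408, 124), (409, 78)]
170 [(242, -114), (243, -147), (253, 76), (254, 177), (255, 182), (256, 98), (267, -91), (268, -153), (269, -165), (271, 106), (272, 107), (378, -141), (379, -186), (380, -165), (404, 71), (405, 90)]
200 [(244, -111), (245, -123), (246, -74), (255, 97), (256, 199), (257, 170), (258, 77), (269, -130), (270, -190), (271, -99), (272, 74), (273, 117), (274, 71), (278, 74), (376, -72), (377, -126), (378, -149), (402, 86)]
300 [(30, 98), (31, 195), (32, 164), (33, 94)]
340 [(30, 98), (31, 190), (32, 161), (33, 82)]
360 [(30, 102), (31, 204), (32, 145), (33, 95), (183, -73)]
go [0.355 0.092 0.049] [ 0.007 -0.002 -0.001] t 19.0 pos [ 0.517  -0.3746  0.0795] F [ 0.4 -0.3 -3.7] w 0.0181
```

View pics/w7.png

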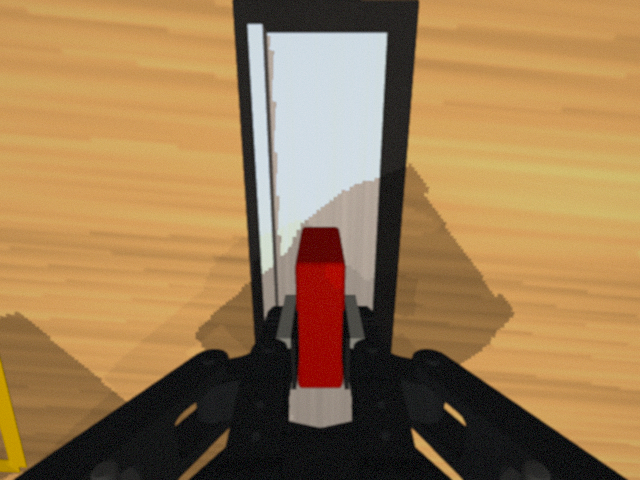

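Emit:
{"fn": "arm_command", "kwargs": {"plan": [[[-0.4,0.05,0,0,0,0],[-0.9,0.1,0,0,0,0],[-1.3,0.1,0,0,0,0],[-1.5,0.1,0,0,0,0],[-1.5,0.1,0,0,0,0],[-1.5,0.1,0,0,0,0]]]}}

```text
time_s: 19.6
position: [0.517, -0.377, 0.1167]
tool_rot: [[-0.0, 0.088, -0.996], [0.0, -0.996, -0.088], [-1.0, -0.0, 0.0]]
ft_force: [-0.1, -0.0, -3.4]
grip_width: 0.0177
```

```bash
cat > park2.py <<'E'
from h import *
d=get_image("wrist");s=sensors.observe();R=s["tool_rot"];p=s["position"];im2=cv2.GaussianBlur(d["img"],(3,3),0).astype(float).sum(2)
import sys; zu=p[2]-.0666 if len(sys.argv)<2 else float(sys.argv[1])
def edge(line,lo,hi,sg):
    g=sg*np.diff(line[lo:hi]);g=np.clip(g,0,None);k=int(g.argmax());i=np.arange(max(k-3,0),min(k+4,len(g)));return lo+.5+(g[i]*i).sum()/g[i].sum()
T=lambda uv,z:(cast(d,uv,z)-p)@R   # into tool frame: y across (minus=front), z along (minus=+x world)
def fit(uv,z,name,ax=1):
    q=T(uv,z)*1000;f=np.polyfit(q[:,3-ax],q[:,ax],1);r=q[:,ax]-np.polyval(f,q[:,3-ax]);print(name,"at0 %.1f"%np.polyval(f,0 if ax==1 else 0),"slope deg %.2f"%np.degrees(np.arctan(f[0])),"rms %.2f"%r.std());return f
rows=range(70,170,10)
pe=lambda z,pt:proj(d,(R@np.array(pt)+p)[None])[0]
def L(y,z,sg,name,w=9):
    uv=[]
    for v in rows:
        # predicted column of the edge from nominal geometry, searched +-w px
        c=T([[320,v]],z)[0];u0=proj(d,(R@np.array([c[0],y,c[2]])+p)[None])[0][0]
        uv.append([edge(im2[v],int(u0)-w,int(u0)+w,sg),v])
    return fit(uv,z,name)
a=L(-.045,.003,-1,"mat front");b=L(.045,.003,1,"mat back");c=L(-.030,zu+.020,1,"face front",7);e=L(.030,zu+.006,-1,"sole back")
def E(zt,z,sg,name,us,w=12):
    uv=[]
    for u in us:
        q=T([[u,50]],z)[0];v0=proj(d,(R@np.array([q[0],0,zt])+p)[None])[0][1]
        uv.append([u,edge(im2[:,u],max(int(v0)-w,0),int(v0)+w,sg)])
    return fit(uv,z,name,2)
us=[u for u in range(285,375,8)]
m=E(-.14,.003,-1,"mat end",us);k=E(-.12,zu+.006,1,"sole end",us)
print("mat centre y",(a[1]+b[1])/2,"str centre y",(c[1]+e[1])/2,"mat ctr z",m[1]+140,"str ctr z",k[1]+120,"zu",zu)
go([.516,-.377,.0706],-85)
E
python3 park2.py
```

```text
mat front at0 -44.4 slope deg -0.19 rms 0.06
mat back at0 44.8 slope deg -0.20 rms 0.04
face front at0 -29.5 slope deg -0.02 rms 0.03
sole back at0 30.6 slope deg 0.03 rms 0.03
mat end at0 -139.6 slope deg 0.10 rms 0.04
sole end at0 -122.3 slope deg 0.00 rms 0.01
mat centre y 0.18643131504180133 str centre y 0.5726858972760702 mat ctr z 0.38743959977051645 str ctr z -2.2709786940323085 zu 0.0498293605784591
go [ 1.833 -0.     0.038] [0.007 0.005 0.007] t 19.65 pos [ 0.517  -0.377   0.1164] F [-0.2 -0.5 -3.6] w 0.0178
```

Emit:
{"fn": "arm_command", "kwargs": {"plan": [[[0.3,-0.015,0.05,0.03,0,0],[0.8,-0.015,0.106,0.033,0,0],[1.2,-0.015,0.106,0.033,0,0],[1.5,-0.015,0.106,0.033,0,0],[1.5,-0.015,0.106,0.033,0,0],[1.5,-0.015,0.106,0.033,0,0]]]}}

```text
time_s: 20.25
position: [0.5146, -0.3771, 0.0792]
tool_rot: [[-0.0, 0.084, -0.996], [0.0, -0.996, -0.084], [-1.0, -0.0, 0.0]]
ft_force: [-0.4, 0.0, -2.8]
grip_width: 0.0176
```

```bash
python3 park2.py
```

```text
mat front at0 -44.2 slope deg 0.06 rms 0.06
mat back at0 44.4 slope deg -0.07 rms 0.03
face front at0 -29.8 slope deg -0.06 rms 0.03
sole back at0 30.2 slope deg 0.01 rms 0.02
mat end at0 -137.4 slope deg 0.32 rms 0.69
sole end at0 -121.9 slope deg 0.01 rms 0.01
mat centre y 0.13385506269704806 str centre y 0.21660255008569607 mat ctr z 2.560299852991676 str ctr z -1.9334126112016747 zu 0.012981590522273989
go [ 0.359 -0.004 -0.054] [-0.026 -0.003 -0.005] t 20.3 pos [ 0.5147 -0.3772  0.0796] F [ 0.2  0.1 -2.7] w 0.018
```

Emit:
{"fn": "arm_command", "kwargs": {"plan": [[[0.15,0,0,0,0,0],[0.28,0,0,0,0,0],[0.36,0,0,0,0,0],[0.4,0,0,0,0,0],[0.4,0,0,0,0,0],[0.4,0,0,0,0,0]]]}}

```text
time_s: 20.9
position: [0.5144, -0.377, 0.0697]
tool_rot: [[0.0, 0.084, -0.996], [-0.0, -0.996, -0.084], [-1.0, 0.0, -0.0]]
ft_force: [-2.1, 1.6, 2.3]
grip_width: 0.0179
```

Emit:
{"fn": "arm_command", "kwargs": {"plan": [[[0,0,0,0,0,0],[0,0,0,0,0,0],[0,0,0,0,0,0],[0,0,0,0,0,0],[0,0,0,0,0,0],[0,0,0,0,0,0],[0,0,0,0,0,0],[0,0,0,0,0,0]]], "jaw": 0}}

```text
time_s: 21.7
position: [0.5145, -0.3771, 0.0693]
tool_rot: [[0.0, 0.084, -0.996], [-0.0, -0.996, -0.084], [-1.0, 0.0, -0.0]]
ft_force: [0.5, 1.6, -0.7]
grip_width: 0.0855
```

Emit:
{"fn": "arm_command", "kwargs": {"plan": [[[-0.3,0,0,0,0,0],[-0.8,0,0,0,0,0],[-1.3,0,0,0,0,0],[-1.8,0,0,0,0,0],[-2.3,0,0,0,0,0],[-2.8,0,0,0,0,0],[-3.2,0,0,0,0,0],[-3.2,0,0,0,0,0],[-3.2,0,0,0,0,0]]]}}

```text
time_s: 22.6
position: [0.5144, -0.377, 0.1492]
tool_rot: [[-0.0, 0.084, -0.996], [0.0, -0.996, -0.084], [-1.0, -0.0, 0.0]]
ft_force: [0.1, 0.4, -1.1]
grip_width: 0.0855
```

```bash
python3 park2.py 0.003; python3 gap.py
```

```text
mat front at0 -43.7 slope deg -0.00 rms 0.07
mat back at0 45.2 slope deg -0.00 rms 0.05
face front at0 -29.5 slope deg 0.01 rms 0.05
sole back at0 31.0 slope deg 0.03 rms 0.05
mat end at0 -142.4 slope deg 0.01 rms 0.03
sole end at0 -122.5 slope deg 2.75 rms 1.54
mat centre y 0.7193781335474938 str centre y 0.7450367325674563 mat ctr z -2.398739042737702 str ctr z -2.4886659548484857 zu 0.003
go [ 3.127  0.014 -0.07 ] [-0.026  0.006  0.008] t 22.65 pos [ 0.5143 -0.3769  0.1488] F [-1.   0.7  0. ] w 0.0852
5.5 [21.1 21.6 22.2 28.  22.3]
6 [22.  22.  22.  27.6 21.7]
6.5 [22.8 22.3 21.9 27.1 21.1]
[[0.4198, 0.1523], [0.4755, 0.1465], [0.526, 0.1411], [0.5665, 0.1313], [0.5856, 0.1352]] row angle -6.843441142303675 resid mm [-0.3  0.5  1.2 -3.8  2.4]
```

```bash
python3 -c "
from rig import workorder
print(workorder.close_job())"
```

```text
the job is handed in; nothing more can be done
None
```

I gripped the straightedge by its red rib, pushed the four cans as one row up to the brass stop bar, parked the straightedge on its mat and let go. I handed the job in at about 22.7 s of the 61 s allowed, and it reports no verdict.

- **Regrip:** Before touching the cans I set the straightedge down on the bench and regripped it about 13 mm higher. At the first grip the gripper's knuckles could have hit the cans' tops. Afterwards they looked clear in the pictures.
- **Cans:** I pressed the row with about 23 N and almost no twist at the wrist, so both ends were bearing. The last top view puts all four axes 21.7–22.0 mm from the bar line. A touching can should read 23 mm, so there is an offset of about 1 mm, within the camera's 2 mm calibration. All four stood upright in the last pictures I viewed, taken before I parked the straightedge.
- **Straightedge:** In the last wrist view it is within about 0.1 mm of the mat's centre across and 0.03° of its line. Centring along the mat also read about 0.1 mm, but that last edge fit was noisy (1.5 mm scatter). That axis therefore relies on the clean hover measurement and the 2.7 mm correction I made just before lowering.
- **Failed or disagreeing readings:** The can check also picked up one false blob, a fifth point at 27.6 mm that I took to be a shadow and ignored. I did not measure the bystanders after the moves; nothing in the pictures suggested contact with any of them.

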